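Change over the ratchet clamp and clamp a glued heel

TASK

The clamp still holds the pale beech block of the last job: lift it out and set it down flat on a free patch of the bench, clear of the clamp. Lay the tan heel with the red end lift on the clamp's bed instead, flat face down, centred and lengthwise between the sprung pad and the steel stop, and let go. Then swing the red-handled ratchet lever back and forth, moving the jaw by its lever only, until the heel is held against the stop with the sprung pad pushed back about half its travel (9 of 18 mm), and let go of the lever. Leave everything else where it is.

Things in the scene. Friction and masses are not known exactly. Their poses are not given: they have to be found in the camera images.
- tan_heel_center (a point): the work: a hard rigid shoe heel of tan leather lifts with one red end lift, about 0.16 kg. 66 mm long along its x (red lift at +x), 52 wide along its y with flat upright sides 26 high, 52 tall; flat face down, top a half round of radius 26. This point is its centre, 26 above its underside. Grip it across its 52 mm width from above.
- clamp: the green bench clamp, bolted down. Origin on the bench on the wheel's upright axis. Bed (mm): y -80 to 275, x -48 to 48, top 14 above the bench; the heel's place is on the bed on the line x = 0 between pad and stop. The jaw advances along the clamp's +y towards the stop; the lever works on the -x side of the wheel.
- stop_face (a point): the fixed steel stop at the +y end of the bed: centre of its flat upright face, which looks along the clamp's -y. The stop is 80 wide (along the clamp's x), and its top is 64 above the bench. Its axes are parallel to the clamp's. Where it is bolted along the bed differs from time to time.
- pad_face (a point): the sprung pad on the jaw: centre of its flat black rubber face, which looks along the clamp's +y to the stop; face 56 wide, 40 high, from 17 to 57 above the bench. It moves with the jaw, and back towards the jaw as the spring gives.
- pad_travel (a joint): how far the sprung pad is pushed back into the jaw, m: 0 free, 0.018 bottomed; half-way is 0.009. The spring takes 1.5 N per mm.
- jaw_travel (a joint): advance of the jaw along the clamp's +y, m: 0 at the start, up to 0.075. 5 mm for each notch of the wheel; the holding pawl keeps it from going back.
- lever_angle (a joint): lever angle, rad, 0 to its end stop at 1.30, growing anticlockwise from above. At 0 the arm points in the clamp's direction pi - 0.65 (from its +x towards +y), at 1.30 in pi + 0.65. Growing drives the wheel; swinging back clicks idly. From 0, one, two or three notches need about 0.47, 0.86, 1.25. Moves with 2 to 5 N at the handle, stays where left; its start varies.
- lever_grip (a point): the lever's red upright round handle: this point is on its axis, 85 above the bench, 150 from the wheel's axis. Handle 26 diameter, from 46 to 112 above the bench; the flat lever arm, 24 wide, lies beneath it with its underside 38 above the bench.
- jaw: the green jaw that carries the pad, 70 wide, 14 thick, top 59 above the bench. Moved by the lever only, do not push it by hand. Origin: as the clamp's, shifted by the jaw's advance.
- pad: the pad's plate with its rubber facing, 56 wide, 14 thick and 40 high; do not push or pull it by hand. Origin: as the clamp's, shifted by the jaw's advance less the pad's travel.
- ratchet_wheel: the steel ratchet wheel, 96 mm across, 16 teeth (0.393 rad a notch), under the lever; turned by the lever only, do not push it by hand. A holding pawl keeps it from turning back; it must be carried about 0.01 rad past a notch for that pawl to drop. Origin: the clamp's.
- beech_block_center (a point): a pale beech block left in the clamp from the last job, lying lengthwise (within 0.25 rad) on the bed between pad and stop; 70 x 50 mm (its x, y), 45 tall, 0.11 kg. This point is its centre, 22.5 above its underside. Grip it across its 50 mm width from above. On the bench it must stand clear of the lever, whose arm sweeps at 38 mm height.
- wax_tin: bystander: round blue tin 69 across and 36 tall; leave it alone (sizes in mm; origin under its middle)
- black_heel: bystander: stacked heel of the same shape and size as the tan one but near-black; leave it alone (sizes in mm; origin under its middle)
- shoe_last: bystander: wooden shoe last, 250 long (along its own x, toe at -x), up to 84 wide and 98 tall at the heel; leave it alone (sizes in mm; origin under its middle)
- brush: bystander: small flat brush lying on the bench, 150 long along its x, 42 across, 20 tall; leave it alone (sizes in mm; origin under its middle)
- hammer: bystander: hammer lying on the bench, 240 long along its x, head up to 90 across, 26 tall; leave it alone (sizes in mm; origin under its middle)
- glue_jar: bystander: amber glass jar with black lid, 76 across and 85 tall; leave it alone (sizes in mm; origin under its middle)
- awl: bystander: awl with dark wooden handle lying on the bench, 150 long along its x, 26 across and tall; leave it alone (sizes in mm; origin under its middle)
There are look-alikes about, which are no part of the job. What is shaped like the part that bears beech_block_center but green is not meant. What is shaped like the part that bears tan_heel_center but green is not meant.

How it is judged (in metres and radians):
On the way, in this order (a step that is already met when the one before it is completed fails the run):
1. the beech block is out of the clamp and stands flat on the bench, let go (height (world z) of beech_block_center between 0.016 and 0.029 m and angle between beech_block_center's own z axis and vertical below 0.12 rad and distance between beech_block_center and the grasp point above 0.05 m), for 0.2 s.
2. the tan heel lies flat and lengthwise in the clamp between pad and stop, let go (x of tan_heel_center in the frame of clamp between -0.015 and 0.015 m and z of tan_heel_center in the frame of clamp between 0.034 and 0.046 m and angle between the x axis of tan_heel_center and the y axis of clamp, either way round below 0.15 rad and angle between tan_heel_center's own z axis and vertical below 0.12 rad and y of tan_heel_center in the frame of stop_face between -0.075 and -0.029 m and distance between tan_heel_center and the grasp point above 0.05 m), for 0.2 s.
3. the jaw, moved by its lever, has brought the pad to press on the heel (x of tan_heel_center in the frame of clamp between -0.015 and 0.015 m and z of tan_heel_center in the frame of clamp between 0.034 and 0.046 m and angle between the x axis of tan_heel_center and the y axis of clamp, either way round below 0.15 rad and angle between tan_heel_center's own z axis and vertical below 0.12 rad and value of joint pad_travel above 0.003 m), for 0.2 s.
At the end, for the whole second after the job is handed in: The beech block stands flat on the bench, off the clamp. The tan heel lies flat on the clamp bed (within 15 mm of its centre line, within 0.15 rad of lengthwise), its end against the stop (within 4 mm), the sprung pad is pushed back by 4 to 14 mm, and the lever is let go and still (height (world z) of beech_block_center between 0.016 and 0.029 m and angle between each of beech_block_center, tan_heel_center's own z axis and vertical below 0.12 rad and x of tan_heel_center in the frame of clamp between -0.015 and 0.015 m and z of tan_heel_center in the frame of clamp between 0.034 and 0.046 m and angle between the x axis of tan_heel_center and the y axis of clamp, either way round below 0.15 rad and y of tan_heel_center in the frame of stop_face between -0.038 and -0.029 m and value of joint pad_travel between 0.004 and 0.014 m and velocity of joint lever_angle below 0.1 rad/s); the robot touches nothing.
It fails at once if the jaw, its pad or the wheel pushed by hand with more than 10 N (contact force between any of the fingers, the arm and jaw above 10 N or contact force between any of the fingers, the arm and pad above 10 N or contact force between any of the fingers, the arm and ratchet_wheel above 10 N).
It fails at once if another thing on the bench moved by more than 30 mm (distance of any of black_heel, wax_tin, shoe_last, brush, hammer, glue_jar, awl from where it was at the start of the episode above 0.03 m).
It also fails if it takes over 72 s, if anything falls off the work surface, if the arm or the gripper's body presses on something with over 40 N, if the wrist force passes 120 N, or if a joint passes its speed limit or range.

ROBOT

A 6-joint arm with a two-finger parallel gripper is mounted at the origin on the work surface. World frame = base frame: x ahead of the robot, y to its left, z up, the work surface at z = 0. Lengths are in mm, angles in rad, forces in N, time in s.
With the tool pointing down it reaches from about 400 to 925 mm from the base axis. Payload 12.5 kg.
Tool frame: the origin (TCP) lies on the centre line of the jaws, within the pads' length; the fingertips stand 19 mm ahead of it and the grasp point (between the pads) is the TCP; z points along the fingers, y is the line along which they close (so a half turn about z gives the same grasp; the last joint's range is limited). The gripper opens to 95 mm and grips with 3 to 60 N. Pads are 20 mm wide; open, the fingers measure 119 mm over their backs; the gripper's body (75 mm by 180 mm) begins 59 mm behind the grasp point.
Start: joints at [1.029, 0.491, 1.559, -0, 1.092, -0.106], TCP at [263.82, 566.607, 233.661] pointing down, gripper open.
Joint ranges: [-3.1, 3.1], [-0.84, 2.19], [0.05, 2.79], [-1.13, 4.28], [0.06, 2.93], [-2.69, 2.69]. Speed limits (rad/s): [2.22, 2.22, 2.79, 3.14, 3.14, 3.14].

INTERFACE

Orientations are given as [roll, pitch, yaw] about the fixed x, y, z axes, in that order (R = Rz(yaw) Ry(pitch) Rx(roll)).
In Python, from cell import state, read_camera, job_done gives the robot as it stands.
- The arm moves only by the tool arm_command, never from a script. Its argument "deltas" is a list of rows, each an object of numbers: "dx", "dy", "dz": the shift along the world's x, y, z in m; "yaw": the turn about the world's z in degrees. In form: [{"dx": .., "dy": .., "dz": .., "yaw": ..}, ...]. A call has 1 to 20 rows; each row shifts and turns the commanded pose from where the row before left it; what a row does not reach is not made up. A row lasts 1/10 s, in which the tool goes at most 50 mm and 8.59 degrees, less where a joint would pass 70% of its speed; a pose out of reach is approached as far as the arm can. A call with a gripper value outside its range is refused whole. "gripper" is the finger opening in m, from 0 to 0.0951, set as the call begins (left out, the last holds). The fingers move at their own pace and stop on an object; the grip force is fixed at half the most. Time passes only in rows, so rows that do not move let the fingers close. It gives the time, the measured TCP pose, the force, the opening and the grip force at its end, in the units of the state.
- state(): the state, without advancing time (a new reading comes with each control period).
- read_camera(name): name is "side" or "top"; returns a dict with "color" (480x640x3 uint8, red, green, blue), "range_z" (480x640 float32, mm along the optical axis (not along the pixel's ray), 0 where there is no reading), "fx", "fy", "cx", "cy" (pixels), "extrinsics" (4x4, takes a point from camera to world coordinates). Camera axes: x right, y up, looking along -z (the intrinsics and any distortion apply to the point x, -y, -z); pixel columns grow to the right and rows downward; lengths in mm; the calibration is good to about 2 mm. A picture is of the moment at which its call begins.
- job_done(): hands the job in; it is judged then, once.
The state is a dict: "t": time; "joints": joint angles; "qvel": joint speeds; "tau": joint torques, N m; "eef_pos": TCP position; "tcp_rot": TCP orientation; "ft_force": force on the tool from outside, world axes, zero at the start; "moment": the same for the moment, N m; "opening": opening from 0.0 (shut) to 1.0 (fully open); "grip_force": force on a finger pad.
Only numpy, scipy, OpenCV 4.12 (cv2) and the standard library are available. Lean on these libraries where they do the work, as an engineer would, in place of code of your own. Each camera call takes 0.05 s, during which the arm holds its last target. There are 200 camera calls.

## Working session

There is one attempt and no reset: what is moved stays moved. The work goes in short steps, Python scripts to look and compute and a tool call to move; the robot and the scene stay as the last step left them, time stands still between calls to the robot, and variables do not carry over. Pictures are saved under pics/ and viewed, at most 10 in all, crops included, and the job is handed in when it is done.

Besides the shell and the picture viewer there is one more tool, called after ">>>" in YAML: its name, and indented under it one key for each argument. arm_command: Moves the arm, as the interface text tells. Its arguments: {"type":"object","properties":{"deltas":{"type":"array"},"gripper":{"type":"number"}},"required":["deltas"]}

```bash
mkdir -p pics; ls
cat > h.py <<'E'
import numpy as np, cv2
from cell import state, read_camera, job_done
def cloud(c):
    z=c["range_z"]; v,u=np.indices(z.shape)
    p=np.stack([(u-c["cx"])/c["fx"]*z,-(v-c["cy"])/c["fy"]*z,-z,np.ones_like(z)],-1)
    w=p@np.array(c["extrinsics"]).T
    w=w[...,:3]; w[z==0]=np.nan
    return w
def save(n,img): cv2.imwrite(f"pics/{n}.png",cv2.cvtColor(img,cv2.COLOR_RGB2BGR))
E
python3 - <<'E'
from h import *
for n in("top","side"):
    c=read_camera(n); save(n+"0",c["color"]); np.savez(n+"0.npz",**c)
    print(n,c["fx"],c["cx"],c["cy"],np.round(c["extrinsics"],3).tolist())
print(state())
E
```

```text
pics
top 524.3972281221597 319.45087688989196 241.36258985906824 [[0.011, 0.984, -0.178, 326.413], [-1.0, 0.015, 0.02, -1.635], [0.022, 0.178, 0.984, 1216.269], [0.0, 0.0, 0.0, 1.0]]
side 554.220849370931 315.6206460124329 241.83455406365417 [[0.933, 0.222, -0.284, 205.693], [-0.36, 0.615, -0.702, -851.699], [0.019, 0.757, 0.654, 874.706], [0.0, 0.0, 0.0, 1.0]]
{'t': 0.1, 'joints': array([ 1.02941397e+00,  4.91501789e-01,  1.55938185e+00, -4.48147707e-06,
        1.09170513e+00, -1.05632519e-01]), 'qvel': array([-0.00104113, -0.00065583, -0.00296695, -0.00076313,  0.00016491,
       -0.00016174]), 'tau': array([ 2.56196035e-03, -6.13625407e+01, -2.58603680e+01,  6.93785353e-02,
        4.69889492e-02, -5.98991687e-05]), 'eef_pos': array([263.70458249, 566.42942517, 233.12090879]), 'tcp_rot': array([-3.14060167e+00, -1.01074230e-04,  2.70584483e+00]), 'ft_force': array([-0.7600872 , -0.43623061, -0.51451953]), 'moment': array([ 0.00297756, -0.03671625,  0.01414653]), 'grip_force': 0.0, 'opening': 1.0003447009159978}
```

View pics/top0.png

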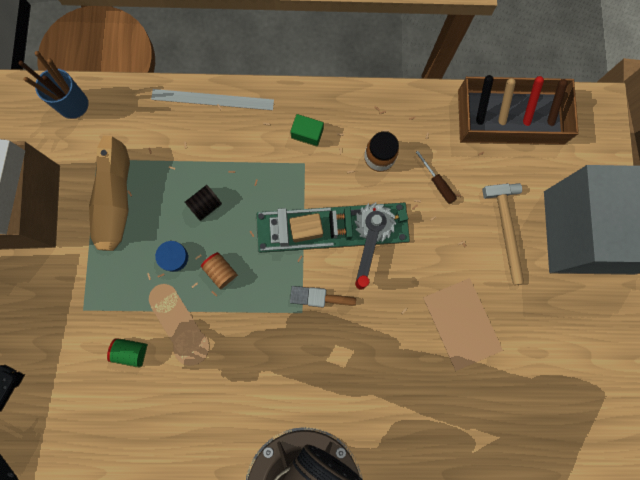

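View pics/side0.png

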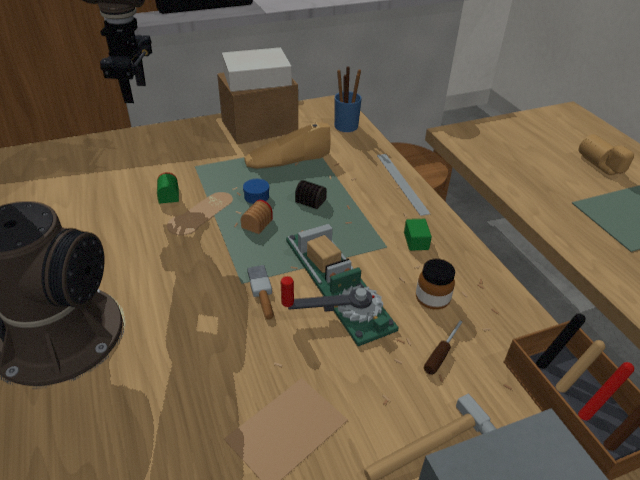

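The top view has the clamp with its stop at (279,225), the pad at (337,222), the wheel at (376,221) and the lever handle at (362,283).

- **Beech block:** the candidates are the pale one in the clamp (307,228) and a green one (307,130). I choose the pale one.
- **Heel:** the candidates are tan at (219,270), black at (203,203) and green with a red end at (127,352). I choose the tan one.

A close crop and depth measurement come next.

```bash
cat > m.py <<'E'
from h import *
c=dict(np.load("top0.npz")); W=cloud(c); im=c["color"]
hsv=cv2.cvtColor(im,cv2.COLOR_RGB2HSV)
crop=im[185:305,180:420]; save("crop0",cv2.resize(crop,(800,400),interpolation=cv2.INTER_CUBIC))
def reg(name,u0,u1,v0,v1,z0,z1,f=None):
    w=W[v0:v1,u0:u1].reshape(-1,3); h=hsv[v0:v1,u0:u1].reshape(-1,3).astype(int)
    m=(w[:,2]>z0)&(w[:,2]<z1)
    if f is not None: m&=f(h)
    p=w[m].astype(np.float32)
    r=cv2.minAreaRect(p[:,:2])
    print(name,len(p),"mean",p.mean(0).round(1),"rect",np.round(cv2.boxPoints(r),0).tolist(),"c",np.round(r[0],1),"sz",np.round(r[1],1),"ang",round(r[2],1),"z",np.percentile(p[:,2],[5,50,95]).round(1))
    return p
reg("block",285,330,205,250,50,70,lambda h:(h[:,0]<25)&(h[:,1]>50))
reg("stop",262,292,200,250,57,75)
reg("padjaw",325,352,200,250,48,66)
reg("heel",190,245,245,300,12,60,lambda h:h[:,1]>60)
reg("heel top",190,245,245,300,44,60)
reg("heel red",190,245,245,300,5,60,lambda h:((h[:,0]<5)|(h[:,0]>172))&(h[:,1]>120))
reg("lever",345,385,260,300,100,125)
reg("bed",250,420,195,260,9,19,lambda h:(h[:,0]>60)&(h[:,0]<95))
reg("wheelhub",355,400,200,245,30,100)
reg("wheel grey",355,400,200,245,20,100,lambda h:h[:,1]<50)
print(W[135:140:4,190:195:4,2],W[300,200],W[330,250])
E
python3 m.py
```

```text
Traceback (most recent call last):
  File "m.py", line 13, in <module>
    reg("block",285,330,205,250,50,70,lambda h:(h[:,0]<25)&(h[:,1]>50))
    ~~~^^^^^^^^^^^^^^^^^^^^^^^^^^^^^^^^^^^^^^^^^^^^^^^^^^^^^^^^^^^^^^^^
  File "m.py", line 10, in reg
    r=cv2.minAreaRect(p[:,:2])
cv2.error: OpenCV(4.12.0) /io/opencv/modules/imgproc/src/convhull.cpp:143: error: (-215:Assertion failed) total >= 0 && (depth == CV_32F || depth == CV_32S) in function 'convexHull'
```

View pics/crop0.png

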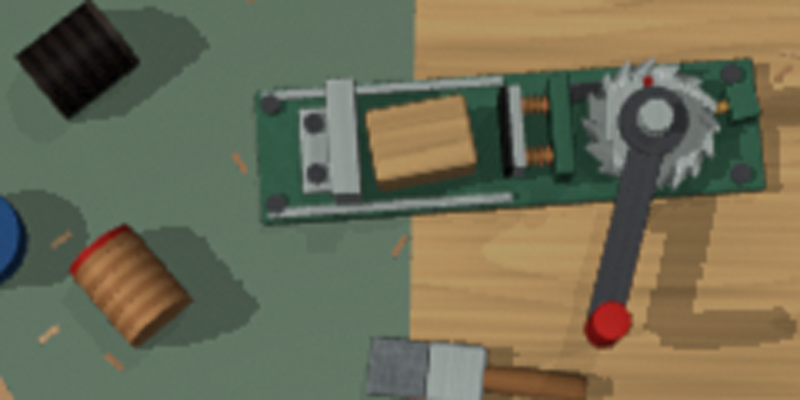

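The crop confirms the choices. The beech block lies in the bed, slightly turned, at crop (420,140). The tan heel with its red end to the upper left is at crop (130,285). The red handle is at (607,325).

```bash
sed -i 's/cv2.minAreaRect(p\[:,:2\])/cv2.minAreaRect(np.ascontiguousarray(p[:,:2])) if len(p) else ((0,0),(0,0),0)/; s/    return p/    return p/; s/^    r=/    if not len(p): print(name,"none",np.nanpercentile(w[:,2],[5,50,95])); return\n    r=/' m.py; python3 m.py
```

```text
block 658 mean [570.7   5.8  57.5] rect [[540.0, 35.0], [554.0, -33.0], [604.0, -23.0], [590.0, 45.0]] c [572.   6.] sz [50.8 69.5] ang 11.0 z [53.3 57.7 61.1]
stop 316 mean [570.2  57.8  62.6] rect [[530.0, 65.0], [532.0, 35.0], [613.0, 42.0], [610.0, 72.0]] c [571.1  53.3] sz [80.8 30.3] ang 5.0 z [58.7 62.6 66.2]
padjaw 348 mean [581.4 -74.3  56.2] rect [[548.0, -49.0], [549.0, -97.0], [619.0, -96.0], [618.0, -48.0]] c [583.6 -72.7] sz [69.9 48.2] ang 0.4 z [51.4 56.2 61. ]
heel 723 mean [470.9 200.7  44. ] rect [[430.0, 200.0], [465.0, 162.0], [515.0, 206.0], [481.0, 245.0]] c [472.6 203.1] sz [67.2 51.5] ang 41.5 z [28.2 46.2 52.4]
heel top 444 mean [471.8 202.5  48.9] rect [[434.0, 195.0], [462.0, 166.0], [510.0, 213.0], [481.0, 242.0]] c [471.5 203.7] sz [66.6 40.7] ang 44.5 z [44.7 48.9 53.3]
heel red 42 mean [495.  224.   46.2] rect [[478.0, 239.0], [509.0, 205.0], [513.0, 209.0], [482.0, 243.0]] c [495.4 224.3] sz [ 5.7 46. ] ang 42.6 z [38.  47.5 52.2]
lever 115 mean [ 442.8 -117.4  109.8] rect [[426.0, -118.0], [444.0, -135.0], [460.0, -117.0], [443.0, -101.0]] c [ 443.2 -117.6] sz [24.  24.2] ang 46.5 z [105.5 109.9 113.4]
bed 2435 mean [573.1 -40.6  13.4] rect [[517.0, 116.0], [548.0, -236.0], [644.0, -228.0], [614.0, 124.0]] c [580.8 -56. ] sz [ 96.9 352.9] ang 5.0 z [ 9.9 13.3 17.5]
wheelhub 1121 mean [ 584.9 -153.    40. ] rect [[525.0, -134.0], [577.0, -231.0], [658.0, -187.0], [606.0, -91.0]] c [ 591.6 -160.9] sz [ 91.8 109.9] ang 28.3 z [30.7 36.  59. ]
wheel grey 1189 mean [ 584.5 -152.1   39.1] rect [[526.0, -134.0], [567.0, -217.0], [652.0, -175.0], [610.0, -92.0]] c [ 588.6 -154.3] sz [94.7 93.1] ang 26.4 z [28.9 35.2 58.6]
[[-3.36016553 -3.47670781]
 [ 0.85692908 -2.12886943]] [405.96218575 247.22752238  -2.34201437] [339.13797851 130.2204717   -4.24929708]
```

>>> arm_command:
  deltas:
    - {"dx":0.022,"dy":-0.04,"yaw":-3.84}
    - {"dx":0.022,"dy":-0.04,"yaw":-3.84}
    - {"dx":0.022,"dy":-0.04,"yaw":-3.84}
    - {"dx":0.022,"dy":-0.04,"yaw":-3.84}
    - {"dx":0.022,"dy":-0.04,"yaw":-3.84}
    - {"dx":0.022,"dy":-0.04,"yaw":-3.84}
    - {"dx":0.022,"dy":-0.04,"yaw":-3.84}
    - {"dx":0.022,"dy":-0.04,"yaw":-3.84}
    - {"dx":0.022,"dy":-0.04,"yaw":-3.84}
    - {"dx":0.022,"dy":-0.04,"yaw":-3.84}
    - {"dx":0.022,"dy":-0.04,"yaw":-3.84}
    - {"dx":0.022,"dy":-0.04,"yaw":-3.84}
    - {"dx":0.022,"dy":-0.04,"yaw":-3.84}
    - {"dx":0.022,"dy":-0.04,"yaw":-3.84}
    - {}
  gripper: 0.085

```text
$.deltas[0]: bad value
```

>>> arm_command:
  deltas:
    - {"dx":0.022,"dy":-0.04,"dz":0,"yaw":-3.84}
    - {"dx":0.022,"dy":-0.04,"dz":0,"yaw":-3.84}
    - {"dx":0.022,"dy":-0.04,"dz":0,"yaw":-3.84}
    - {"dx":0.022,"dy":-0.04,"dz":0,"yaw":-3.84}
    - {"dx":0.022,"dy":-0.04,"dz":0,"yaw":-3.84}
    - {"dx":0.022,"dy":-0.04,"dz":0,"yaw":-3.84}
    - {"dx":0.022,"dy":-0.04,"dz":0,"yaw":-3.84}
    - {"dx":0.022,"dy":-0.04,"dz":0,"yaw":-3.84}
    - {"dx":0.022,"dy":-0.04,"dz":0,"yaw":-3.84}
    - {"dx":0.022,"dy":-0.04,"dz":0,"yaw":-3.84}
    - {"dx":0.022,"dy":-0.04,"dz":0,"yaw":-3.84}
    - {"dx":0.022,"dy":-0.04,"dz":0,"yaw":-3.84}
    - {"dx":0.022,"dy":-0.04,"dz":0,"yaw":-3.84}
    - {"dx":0.022,"dy":-0.04,"dz":0,"yaw":-3.84}
    - {"dx":0,"dy":0,"dz":0,"yaw":0}
  gripper: 0.085

```text
t: 1.6
eef_pos: [573.7, 2.4, 233.0]
tcp_rot: [3.141, 0.001, 1.761]
ft_force: [0.1, 0.2, -0.8]
opening: 0.897
grip_force: 0.0
```

>>> arm_command:
  deltas:
    - {"dx":0,"dy":0,"dz":-0.04,"yaw":0}
    - {"dx":0,"dy":0,"dz":-0.04,"yaw":0}
    - {"dx":0,"dy":0,"dz":-0.04,"yaw":0}
    - {"dx":0,"dy":0,"dz":0,"yaw":0}

```text
t: 2.0
eef_pos: [569.3, 7.2, 109.5]
tcp_rot: [-3.134, -0.003, 1.768]
ft_force: [0.5, 0.7, 0.0]
opening: 0.893
grip_force: 0.0
```

>>> arm_command:
  deltas:
    - {"dx":0,"dy":0,"dz":-0.025,"yaw":0}
    - {"dx":0,"dy":0,"dz":-0.025,"yaw":0}
    - {"dx":0,"dy":0,"dz":-0.018,"yaw":0}
    - {"dx":0,"dy":0,"dz":0,"yaw":0}
    - {"dx":0,"dy":0,"dz":0,"yaw":0}

```text
t: 2.5
eef_pos: [572.4, 6.8, 47.2]
tcp_rot: [3.14, 0.0, 1.768]
ft_force: [0.4, -0.3, -0.1]
opening: 0.89
grip_force: 0.0
```

>>> arm_command:
  deltas:
    - {"dx":0,"dy":0,"dz":0,"yaw":0}
    - {"dx":0,"dy":0,"dz":0,"yaw":0}
    - {"dx":0,"dy":0,"dz":0,"yaw":0}
    - {"dx":0,"dy":0,"dz":0,"yaw":0}
    - {"dx":0,"dy":0,"dz":0,"yaw":0}
    - {"dx":0,"dy":0,"dz":0,"yaw":0}
  gripper: 0.03

```text
t: 3.1
eef_pos: [571.9, 6.6, 45.8]
tcp_rot: [3.141, 0.0, 1.768]
ft_force: [-0.1, 1.1, 2.5]
opening: 0.523
grip_force: 30.0
```

>>> arm_command:
  deltas:
    - {"dx":0,"dy":0,"dz":0.02,"yaw":0}
    - {"dx":0,"dy":0,"dz":0.04,"yaw":0}
    - {"dx":0,"dy":0,"dz":0.04,"yaw":0}
    - {"dx":0.015,"dy":0.015,"dz":0,"yaw":0}
    - {"dx":0.027,"dy":0.026,"dz":0,"yaw":0}
    - {"dx":0.027,"dy":0.026,"dz":0,"yaw":0}
    - {"dx":0.027,"dy":0.026,"dz":0,"yaw":0}
    - {"dx":0.027,"dy":0.026,"dz":0,"yaw":0}
    - {"dx":0,"dy":0,"dz":0,"yaw":0}
    - {"dx":0,"dy":0,"dz":-0.035,"yaw":0}
    - {"dx":0,"dy":0,"dz":-0.035,"yaw":0}
    - {"dx":0,"dy":0,"dz":-0.02,"yaw":0}
    - {"dx":0,"dy":0,"dz":-0.012,"yaw":0}
    - {"dx":0,"dy":0,"dz":-0.006,"yaw":0}
    - {"dx":0,"dy":0,"dz":0,"yaw":0}
    - {"dx":0,"dy":0,"dz":0,"yaw":0}

```text
t: 4.7
eef_pos: [695.3, 125.6, 38.8]
tcp_rot: [3.14, 0.0, 1.767]
ft_force: [0.3, -1.2, -1.7]
opening: 0.519
grip_force: 30.0
```

>>> arm_command:
  deltas:
    - {"dx":0,"dy":0,"dz":-0.003,"yaw":0}
    - {"dx":0,"dy":0,"dz":-0.003,"yaw":0}
    - {"dx":0,"dy":0,"dz":0,"yaw":0}
    - {"dx":0,"dy":0,"dz":0,"yaw":0}

```text
t: 5.1
eef_pos: [695.0, 125.6, 31.9]
tcp_rot: [3.141, 0.0, 1.768]
ft_force: [-0.3, -0.5, 0.2]
opening: 0.521
grip_force: 30.0
```

>>> arm_command:
  deltas:
    - {"dx":0,"dy":0,"dz":0,"yaw":0}
    - {"dx":0,"dy":0,"dz":0,"yaw":0}
    - {"dx":0,"dy":0,"dz":0,"yaw":0}
    - {"dx":0,"dy":0,"dz":0.02,"yaw":0}
    - {"dx":0,"dy":0,"dz":0.04,"yaw":0}
    - {"dx":0,"dy":0,"dz":0.04,"yaw":0}
    - {"dx":0,"dy":0,"dz":0.04,"yaw":0}
    - {"dx":-0.022,"dy":0.008,"dz":0,"yaw":-6}
    - {"dx":-0.022,"dy":0.008,"dz":0,"yaw":-6}
    - {"dx":-0.022,"dy":0.008,"dz":0,"yaw":-6}
    - {"dx":-0.022,"dy":0.008,"dz":0,"yaw":-6}
    - {"dx":-0.022,"dy":0.008,"dz":0,"yaw":-6}
    - {"dx":-0.022,"dy":0.008,"dz":0,"yaw":-6}
    - {"dx":-0.022,"dy":0.008,"dz":0,"yaw":-6}
    - {"dx":-0.022,"dy":0.008,"dz":0,"yaw":-6}
    - {"dx":-0.022,"dy":0.008,"dz":0,"yaw":-6}
    - {"dx":-0.022,"dy":0.008,"dz":0,"yaw":-6}
    - {"dx":-0.003,"dy":-0.003,"dz":0,"yaw":0.4}
    - {"dx":0,"dy":0,"dz":0,"yaw":0}
  gripper: 0.075

```text
t: 7.0
eef_pos: [472.0, 202.5, 172.0]
tcp_rot: [3.141, -0.001, 0.731]
ft_force: [0.0, -0.6, 0.0]
opening: 0.788
grip_force: 0.0
```

Run:
```python
from h import *
print(state()["eef_pos"])
for n in("top","side"):
    c=read_camera(n); np.savez(n+"1.npz",**c)
    if n=="top": save("t1",cv2.resize(c["color"][130:290,180:420],(800,533),interpolation=cv2.INTER_CUBIC))
    else: save("s1",cv2.resize(c["color"][140:340,160:440],(800,571),interpolation=cv2.INTER_CUBIC))
```

```text
[471.97431229 202.47195885 172.03351387]
```

View pics/t1.png

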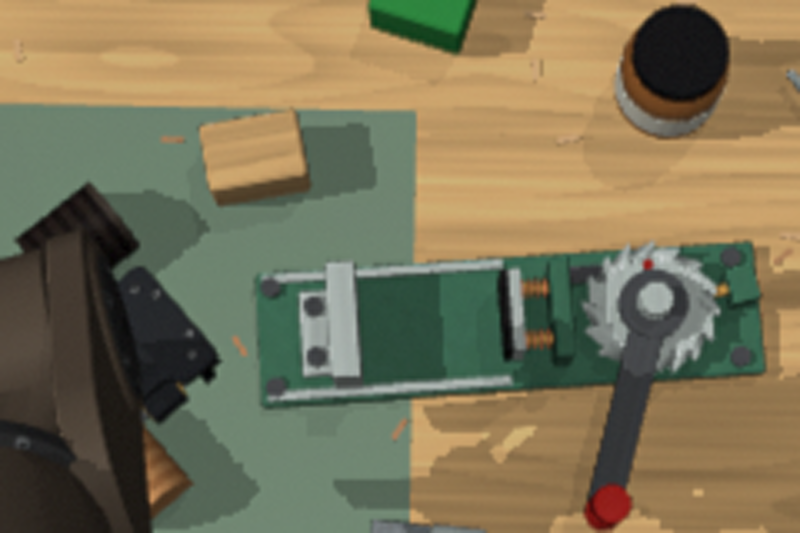

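View pics/s1.png

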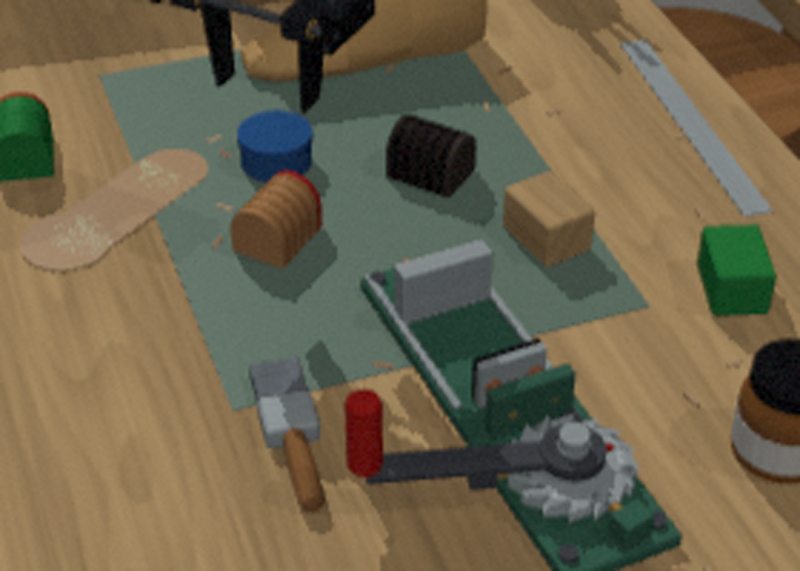

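The beech block stands flat on the bench at crop (255,155), clear of the lever. The bed is empty: the stop face is at crop (355,318) and the rubber face at (503,313).

Run:
```python
from h import *
O=np.array([589.1,-153.5]);a=np.radians(5);ex=np.array([np.cos(a),np.sin(a)]);ey=np.array([-np.sin(a),np.cos(a)])
def cast(c,u,v,z):
    E=np.array(c["extrinsics"]);d=E[:3,:3]@np.array([(u-c["cx"])/c["fx"],-(v-c["cy"])/c["fy"],-1]);o=E[:3,3]
    p=o+d*(z-o[2])/d[2]; q=p[:2]-O; return p.round(1),(q@ex).round(1),(q@ey).round(1)
t=dict(np.load("top1.npz"));s=dict(np.load("side1.npz"))
for n,x,y,z in(("stop",355,318,64),("pad",503,313,57),("stop top corner",352,263,64),("stop low corner",359,376,64),("hub",655,298,60),("bed TR",752,242,14),("bed BR",765,375,14),("bed BL",264,407,14),("bed TL",257,275,14)):
    print(n,*cast(t,180+x/3.3333,130+y/3.3333,z))
for n,x,y,z in(("s stop top L",397,265+8,64),("s stop top R",491,243+8,64),("s stop bottom L",405,320,14),("s stop bottom R",492,295,14),("s pad topL",475,358,57),("s pad topR",543,341,57)):
    print(n,*cast(s,160+x/2.857,140+y/2.857,z))
W=cloud(t);q=W[...,:2]-O;cx=q@ex;cy=q@ey
for n,m in(("stop",(abs(cx)<38)&(W[...,2]>56)&(W[...,2]<72)&(cy>150)&(cy<240)),("pad",(abs(cx)<25)&(W[...,2]>48)&(W[...,2]<66)&(cy>60)&(cy<140)),("lowbed",(abs(cx)<20)&(abs(W[...,2]-14)<6)&(cy>90)&(cy<200))):
    print(n,m.sum(),np.percentile(cy[m],[2,10,50,90,98]).round(1))
```

```text
stop [570.6  49.2  64. ] -0.8 203.5
pad [577.1 -50.7  57. ] -3.0 103.4
stop top corner [608.6  52.   64. ] 37.3 203.1
stop low corner [531.   45.6  64. ] -40.5 203.4
hub [ 588.5 -153.9   60. ] -0.6 -0.3
bed TR [ 640.8 -229.4   14. ] 44.9 -80.2
bed BR [ 544.8 -236.8   14. ] -51.4 -79.1
bed BL [517.  113.1  14. ] -48.6 271.9
bed TL [611. 121.  14.] 45.8 271.5
s stop top L [530.2  51.7  64. ] -40.8 209.6
s stop top R [610.9  51.9  64. ] 39.6 202.7
s stop bottom L [536.3  49.5  14. ] -34.9 206.8
s stop bottom R [614.8  54.1  14. ] 43.7 204.6
s pad topL [554.7 -53.8  57. ] -25.6 102.3
s pad topR [610.6 -53.9  57. ] 30.1 97.3
stop 297 [203.2 204.8 212.7 220.6 222.3]
pad 249 [ 60.5  62.7  92.  102.3 104.3]
lowbed 676 [106.1 113.6 151.5 190.4 198.1]
```

>>> arm_command:
  deltas:
    - {"dx":0,"dy":0,"dz":-0.04,"yaw":0}
    - {"dx":0,"dy":0,"dz":-0.04,"yaw":0}
    - {"dx":0,"dy":0,"dz":-0.03,"yaw":0}
    - {"dx":0,"dy":0,"dz":-0.02,"yaw":0}
    - {"dx":0,"dy":0,"dz":-0.016,"yaw":0}
    - {"dx":0,"dy":0,"dz":0,"yaw":0}
    - {"dx":0,"dy":0,"dz":0,"yaw":0}

```text
t: 7.8
eef_pos: [472.4, 202.4, 25.6]
tcp_rot: [3.142, 0.0, 0.728]
ft_force: [-0.2, 0.0, -0.0]
opening: 0.788
grip_force: 0.0
```

>>> arm_command:
  deltas:
    - {"dx":0,"dy":0,"dz":0,"yaw":0}
    - {"dx":0,"dy":0,"dz":0,"yaw":0}
    - {"dx":0,"dy":0,"dz":0,"yaw":0}
    - {"dx":0,"dy":0,"dz":0,"yaw":0}
    - {"dx":0,"dy":0,"dz":0,"yaw":0}
  gripper: 0.03

```text
t: 8.3
eef_pos: [472.1, 202.7, 26.2]
tcp_rot: [3.141, -0.001, 0.727]
ft_force: [0.1, -0.5, 6.1]
opening: 0.542
grip_force: 30.0
```

>>> arm_command:
  deltas:
    - {"dx":0,"dy":0,"dz":0.02,"yaw":0}
    - {"dx":0,"dy":0,"dz":0.04,"yaw":0}
    - {"dx":0,"dy":0,"dz":0.04,"yaw":0}
    - {"dx":0.0127,"dy":-0.024,"dz":0,"yaw":6.66}
    - {"dx":0.0127,"dy":-0.024,"dz":0,"yaw":6.66}
    - {"dx":0.0127,"dy":-0.024,"dz":0,"yaw":6.66}
    - {"dx":0.0127,"dy":-0.024,"dz":0,"yaw":6.66}
    - {"dx":0.0127,"dy":-0.024,"dz":0,"yaw":6.66}
    - {"dx":0.0127,"dy":-0.024,"dz":0,"yaw":6.66}
    - {"dx":0.0127,"dy":-0.024,"dz":0,"yaw":6.66}
    - {"dx":0.0127,"dy":-0.024,"dz":0,"yaw":6.66}
    - {"dx":0,"dy":0,"dz":0,"yaw":0}
    - {"dx":0,"dy":0,"dz":-0.03,"yaw":0}
    - {"dx":0,"dy":0,"dz":-0.025,"yaw":0}
    - {"dx":0,"dy":0,"dz":-0.015,"yaw":0}
    - {"dx":0,"dy":0,"dz":-0.008,"yaw":0}
    - {"dx":0,"dy":0,"dz":-0.004,"yaw":0}
    - {"dx":0,"dy":0,"dz":-0.003,"yaw":0}
    - {"dx":0,"dy":0,"dz":0,"yaw":0}
    - {"dx":0,"dy":0,"dz":0,"yaw":0}

```text
t: 10.3
eef_pos: [573.6, 10.6, 41.2]
tcp_rot: [3.141, 0.0, 1.657]
ft_force: [-0.2, 0.4, -1.1]
opening: 0.547
grip_force: 30.0
```

>>> arm_command:
  deltas:
    - {"dx":0,"dy":0,"dz":-0.0015,"yaw":0}
    - {"dx":0,"dy":0,"dz":0,"yaw":0}
    - {"dx":0,"dy":0,"dz":0,"yaw":0}

```text
t: 10.6
eef_pos: [573.8, 10.6, 40.2]
tcp_rot: [3.14, 0.0, 1.657]
ft_force: [-0.4, -0.0, 7.3]
opening: 0.544
grip_force: 30.0
```

>>> arm_command:
  deltas:
    - {"dx":0,"dy":0,"dz":0,"yaw":0}
    - {"dx":0,"dy":0,"dz":0,"yaw":0}
    - {"dx":0,"dy":0,"dz":0,"yaw":0}
    - {"dx":0,"dy":0,"dz":0.02,"yaw":0}
    - {"dx":0,"dy":0,"dz":0.04,"yaw":0}
    - {"dx":0,"dy":0,"dz":0.045,"yaw":0}
    - {"dx":0,"dy":0,"dz":0.025,"yaw":0}
    - {"dx":0,"dy":0,"dz":0,"yaw":0}
  gripper: 0.075

```text
t: 11.4
eef_pos: [574.7, 10.5, 172.7]
tcp_rot: [3.135, 0.001, 1.657]
ft_force: [0.3, 1.1, 0.1]
opening: 0.789
grip_force: 0.0
```

>>> arm_command:
  deltas:
    - {"dx":-0.0101,"dy":-0.00985,"dz":0,"yaw":-8.36}
    - {"dx":-0.0101,"dy":-0.00985,"dz":0,"yaw":-8.36}
    - {"dx":-0.0101,"dy":-0.00985,"dz":0,"yaw":-8.36}
    - {"dx":-0.0101,"dy":-0.00985,"dz":0,"yaw":-8.36}
    - {"dx":-0.0101,"dy":-0.00985,"dz":0,"yaw":-8.36}
    - {"dx":-0.0101,"dy":-0.00985,"dz":0,"yaw":-8.36}
    - {"dx":-0.0101,"dy":-0.00985,"dz":0,"yaw":-8.36}
    - {"dx":-0.0101,"dy":-0.00985,"dz":0,"yaw":-8.36}
    - {"dx":-0.0101,"dy":-0.00985,"dz":0,"yaw":-8.36}
    - {"dx":-0.0101,"dy":-0.00985,"dz":0,"yaw":-8.36}
    - {"dx":-0.0101,"dy":-0.00985,"dz":0,"yaw":-8.36}
    - {"dx":-0.0101,"dy":-0.00985,"dz":0,"yaw":-8.36}
    - {"dx":-0.0101,"dy":-0.00985,"dz":0,"yaw":-8.36}
    - {"dx":0,"dy":0,"dz":0,"yaw":0}
    - {"dx":0,"dy":0,"dz":0,"yaw":0}
  gripper: 0.05

```text
t: 12.9
eef_pos: [442.1, -117.4, 168.7]
tcp_rot: [-3.142, 0.001, -0.237]
ft_force: [0.7, 0.3, -0.2]
opening: 0.527
grip_force: 0.0
```

Run:
```python
from h import *
c=read_camera("top"); np.savez("top2.npz",**c); save("t2",cv2.resize(c["color"][170:310,240:440],(800,560),interpolation=cv2.INTER_CUBIC))
O=np.array([588.5,-153.5]);a=np.radians(5);ex=np.array([np.cos(a),np.sin(a)]);ey=np.array([-np.sin(a),np.cos(a)])
W=cloud(c);m=(W[...,2]>35)&(W[...,2]<75);q=W[...,:2]-O;cx=q@ex;cy=q@ey
h=cv2.cvtColor(c["color"],cv2.COLOR_RGB2HSV)
k=m&(abs(cx)<40)&(cy>110)&(cy<200)&(h[...,1]>80)
p=W[k][:,:2].astype(np.float32);r=cv2.minAreaRect(p);print(r,((np.array(r[0])-O)@ex,(np.array(r[0])-O)@ey)); print(np.percentile(cy[k],[2,50,98]))
```

```text
((572.3574829101562, 12.287263870239258), (51.35036849975586, 66.19380950927734), 4.404460430145264) (np.float64(-1.6317778180450428), np.float64(166.56330634545165))
[134.94666198 166.28578668 197.9006392 ]
```

View pics/t2.png

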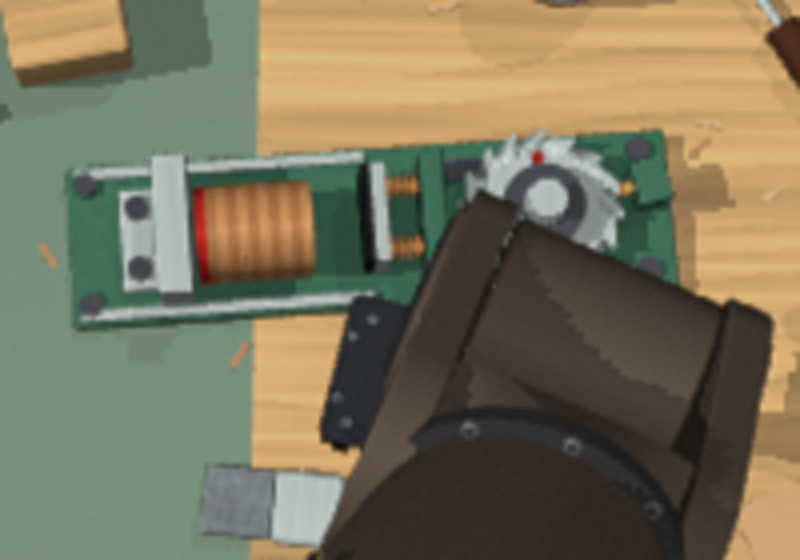

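The heel lies flat and lengthwise on the bed at crop (257,232), a few mm from the stop at (190,225). The pad face is at (365,215). Next I lower the fingers over the handle.

>>> arm_command:
  deltas:
    - {"dx":0.0,"dy":0,"dz":-0.03,"yaw":0}
    - {"dx":0,"dy":0,"dz":-0.025,"yaw":0}
    - {"dx":0,"dy":0,"dz":-0.02,"yaw":0}
    - {"dx":0,"dy":0,"dz":0,"yaw":0}
    - {"dx":0,"dy":0,"dz":0,"yaw":0}

```text
t: 13.45
eef_pos: [442.4, -117.2, 94.2]
tcp_rot: [-3.142, 0.001, -0.238]
ft_force: [0.2, 0.7, -0.4]
opening: 0.531
grip_force: 0.0
```

>>> arm_command:
  deltas:
    - {"dx":0,"dy":0,"dz":0,"yaw":0}
    - {"dx":0,"dy":0,"dz":0,"yaw":0}
    - {"dx":0,"dy":0,"dz":0,"yaw":0}
  gripper: 0.03

```text
t: 13.75
eef_pos: [442.4, -117.5, 94.9]
tcp_rot: [3.141, -0.001, -0.239]
ft_force: [0.2, -0.5, -0.9]
opening: 0.345
grip_force: 0.0
```

```bash
cat > arc.py <<'E'
import sys,json; from h import *
O=np.array([588.7,-153.4]); t0,t1,n=map(float,sys.argv[1:4]); p=state()["eef_pos"][:2]; q=p-O
ph=np.arctan2(q[1],q[0])%(2*np.pi); print("theta now",ph-np.radians(5)-np.pi+.65,"r",np.hypot(*q))
ph=np.linspace(t0,t1,int(n)+1)+np.pi-.65+np.radians(5)
P=O+150*np.stack([np.cos(ph),np.sin(ph)],1); print("start",P[0],"end",P[-1],"yaw0,1",np.degrees(ph[[0,-1]])-180)
d=np.diff(P,axis=0)/1000
print([[round(a,4),round(b,4)] for a,b in d],"yaw",np.degrees(ph[1]-ph[0]))
E
python3 arc.py 0.32 0.0 6; python3 arc.py 0 1.285 13
```

```text
theta now 0.32230915025351614 r 150.6228639029604
start [ 443.09731336 -117.34646144] end [461.83001049 -73.3749679 ] yaw0,1 [-13.90760724 -32.24225668]
[[np.float64(0.0021), np.float64(0.0077)], [np.float64(0.0025), np.float64(0.0076)], [np.float64(0.0029), np.float64(0.0074)], [np.float64(0.0033), np.float64(0.0073)], [np.float64(0.0037), np.float64(0.0071)], [np.float64(0.0041), np.float64(0.0069)]] yaw -3.055774907364385
theta now 0.32230915025351614 r 150.6228639029604
start [461.83001049 -73.3749679 ] end [ 476.15360069 -252.56303747] yaw0,1 [-32.24225668  41.38281999]
[[np.float64(-0.0073), np.float64(-0.0129)], [np.float64(-0.006), np.float64(-0.0136)], [np.float64(-0.0046), np.float64(-0.0141)], [np.float64(-0.0032), np.float64(-0.0145)], [np.float64(-0.0017), np.float64(-0.0147)], [np.float64(-0.0003), np.float64(-0.0148)], [np.float64(0.0012), np.float64(-0.0148)], [np.float64(0.0026), np.float64(-0.0146)], [np.float64(0.0041), np.float64(-0.0143)], [np.float64(0.0054), np.float64(-0.0138)], [np.float64(0.0068), np.float64(-0.0132)], [np.float64(0.008), np.float64(-0.0124)], [np.float64(0.0092), np.float64(-0.0116)]] yaw 5.663467436485456
```

>>> arm_command:
  deltas:
    - {"dx":0.0021,"dy":0.0077,"dz":0,"yaw":-3.06}
    - {"dx":0.0025,"dy":0.0076,"dz":0,"yaw":-3.06}
    - {"dx":0.0029,"dy":0.0074,"dz":0,"yaw":-3.06}
    - {"dx":0.0033,"dy":0.0073,"dz":0,"yaw":-3.06}
    - {"dx":0.0037,"dy":0.0071,"dz":0,"yaw":-3.06}
    - {"dx":0.0041,"dy":0.0069,"dz":0,"yaw":-3.06}
    - {"dx":0,"dy":0,"dz":0,"yaw":0}
    - {"dx":0,"dy":0,"dz":0,"yaw":0}

```text
t: 14.55
eef_pos: [460.7, -73.5, 94.4]
tcp_rot: [-3.142, -0.0, -0.558]
ft_force: [0.4, -0.2, -0.5]
opening: 0.316
grip_force: 0.0
```

>>> arm_command:
  deltas:
    - {"dx":-0.0073,"dy":-0.0129,"dz":0,"yaw":5.66}
    - {"dx":-0.006,"dy":-0.0136,"dz":0,"yaw":5.66}
    - {"dx":-0.0046,"dy":-0.0141,"dz":0,"yaw":5.66}
    - {"dx":-0.0032,"dy":-0.0145,"dz":0,"yaw":5.66}
    - {"dx":-0.0017,"dy":-0.0147,"dz":0,"yaw":5.66}
    - {"dx":-0.0003,"dy":-0.0148,"dz":0,"yaw":5.66}
    - {"dx":0.0012,"dy":-0.0148,"dz":0,"yaw":5.66}
    - {"dx":0.0026,"dy":-0.0146,"dz":0,"yaw":5.66}
    - {"dx":0.0041,"dy":-0.0143,"dz":0,"yaw":5.66}
    - {"dx":0.0054,"dy":-0.0138,"dz":0,"yaw":5.66}
    - {"dx":0.0068,"dy":-0.0132,"dz":0,"yaw":5.66}
    - {"dx":0.008,"dy":-0.0124,"dz":0,"yaw":5.66}
    - {"dx":0.0092,"dy":-0.0116,"dz":0,"yaw":5.66}
    - {"dx":0,"dy":0,"dz":0,"yaw":0}
    - {"dx":0,"dy":0,"dz":0,"yaw":0}

```text
t: 16.05
eef_pos: [474.5, -252.7, 94.1]
tcp_rot: [-3.142, -0.0, 0.721]
ft_force: [-1.1, -0.8, -1.6]
opening: 0.317
grip_force: 0.0
```

```bash
cat > pad.py <<'E'
import sys; from h import *
n=sys.argv[1]
c=read_camera("top"); np.savez(n+".npz",**c); save(n,cv2.resize(c["color"][180:280,250:410],(800,500),interpolation=cv2.INTER_CUBIC))
O=np.array([588.7,-153.4]);a=np.radians(5);ex=np.array([np.cos(a),np.sin(a)]);ey=np.array([-np.sin(a),np.cos(a)])
W=cloud(c);q=W[...,:2]-O;cx=q@ex;cy=q@ey;z=W[...,2]
h=cv2.cvtColor(c["color"],cv2.COLOR_RGB2HSV).astype(int)
m=(z>44)&(z<68)&(abs(cx)<24)&(cy>30)&(cy<200)
g=m&(h[...,1]<45)&(h[...,2]>110)&(cy<170); print("plate grey",g.sum(),np.percentile(cy[g],[3,50,97]).round(1))
j=m&(h[...,0]>60)&(h[...,0]<90)&(h[...,1]>80)&(z>50); print("jaw green",j.sum(),np.percentile(cy[j],[3,50,97]).round(1) if j.any() else "")
k=(z>35)&(z<60)&(abs(cx)<40)&(cy>90)&(cy<205)&(h[...,1]>80)&((h[...,0]<22)|(h[...,0]>170)); print("heel",np.percentile(cy[k],[2,50,98]).round(1),np.median(cx[k]))
print(state()["eef_pos"],state()["ft_force"])
E
python3 pad.py p1; python3 arc.py 1.285 0 13
```

```text
plate grey 38 [105.8 109.3 113.6]
jaw green 122 [72.2 78.7 85.2]
heel [ 91.4 166.1 199.2] 17.450843970302166
[ 474.41555303 -252.44357119   94.11368673] [-0.52074749  0.02599282 -0.34013292]
theta now 1.2768094974055026 r 151.23016833168896
start [ 476.15360069 -252.56303747] end [461.83001049 -73.3749679 ] yaw0,1 [ 41.38281999 -32.24225668]
[[np.float64(-0.0092), np.float64(0.0116)], [np.float64(-0.008), np.float64(0.0124)], [np.float64(-0.0068), np.float64(0.0132)], [np.float64(-0.0054), np.float64(0.0138)], [np.float64(-0.0041), np.float64(0.0143)], [np.float64(-0.0026), np.float64(0.0146)], [np.float64(-0.0012), np.float64(0.0148)], [np.float64(0.0003), np.float64(0.0148)], [np.float64(0.0017), np.float64(0.0147)], [np.float64(0.0032), np.float64(0.0145)], [np.float64(0.0046), np.float64(0.0141)], [np.float64(0.006), np.float64(0.0136)], [np.float64(0.0073), np.float64(0.0129)]] yaw -5.66346743648543
```

View pics/p1.png

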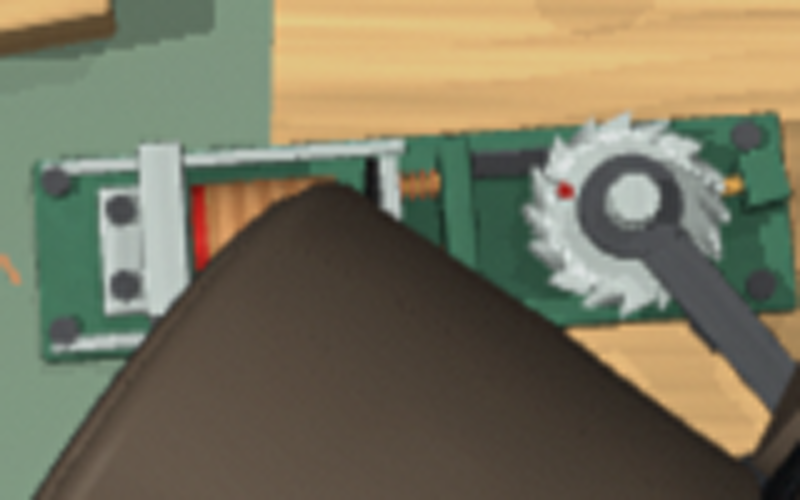

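The image shows the red wheel dot moved from the top to the left, at (566,190). That is about 70°, or three notches, and the heel is undisturbed. I'll do the second stroke.

>>> arm_command:
  deltas:
    - {"dx":-0.0092,"dy":0.0116,"dz":0,"yaw":-5.66}
    - {"dx":-0.008,"dy":0.0124,"dz":0,"yaw":-5.66}
    - {"dx":-0.0068,"dy":0.0132,"dz":0,"yaw":-5.66}
    - {"dx":-0.0054,"dy":0.0138,"dz":0,"yaw":-5.66}
    - {"dx":-0.0041,"dy":0.0143,"dz":0,"yaw":-5.66}
    - {"dx":-0.0026,"dy":0.0146,"dz":0,"yaw":-5.66}
    - {"dx":-0.0012,"dy":0.0148,"dz":0,"yaw":-5.66}
    - {"dx":0.0003,"dy":0.0148,"dz":0,"yaw":-5.66}
    - {"dx":0.0017,"dy":0.0147,"dz":0,"yaw":-5.66}
    - {"dx":0.0032,"dy":0.0145,"dz":0,"yaw":-5.66}
    - {"dx":0.0046,"dy":0.0141,"dz":0,"yaw":-5.66}
    - {"dx":0.006,"dy":0.0136,"dz":0,"yaw":-5.66}
    - {"dx":0.0073,"dy":0.0129,"dz":0,"yaw":-5.66}
    - {"dx":0,"dy":0,"dz":0,"yaw":0}
    - {"dx":0,"dy":0,"dz":0,"yaw":0}

```text
t: 17.6
eef_pos: [460.3, -73.2, 94.2]
tcp_rot: [-3.142, -0.0, -0.557]
ft_force: [-0.3, -0.1, 0.4]
opening: 0.315
grip_force: 0.0
```

>>> arm_command:
  deltas:
    - {"dx":-0.0073,"dy":-0.0129,"dz":0,"yaw":5.66}
    - {"dx":-0.006,"dy":-0.0136,"dz":0,"yaw":5.66}
    - {"dx":-0.0046,"dy":-0.0141,"dz":0,"yaw":5.66}
    - {"dx":-0.0032,"dy":-0.0145,"dz":0,"yaw":5.66}
    - {"dx":-0.0017,"dy":-0.0147,"dz":0,"yaw":5.66}
    - {"dx":-0.0003,"dy":-0.0148,"dz":0,"yaw":5.66}
    - {"dx":0.0012,"dy":-0.0148,"dz":0,"yaw":5.66}
    - {"dx":0.0026,"dy":-0.0146,"dz":0,"yaw":5.66}
    - {"dx":0.0041,"dy":-0.0143,"dz":0,"yaw":5.66}
    - {"dx":0.0054,"dy":-0.0138,"dz":0,"yaw":5.66}
    - {"dx":0.0068,"dy":-0.0132,"dz":0,"yaw":5.66}
    - {"dx":0.008,"dy":-0.0124,"dz":0,"yaw":5.66}
    - {"dx":0.0092,"dy":-0.0116,"dz":0,"yaw":5.66}
    - {"dx":0,"dy":0,"dz":0,"yaw":0}
    - {"dx":0,"dy":0,"dz":0,"yaw":0}

```text
t: 19.1
eef_pos: [474.3, -252.8, 94.0]
tcp_rot: [-3.142, -0.0, 0.721]
ft_force: [-0.1, 0.2, -0.5]
opening: 0.315
grip_force: 0.0
```

```bash
cat >> pad.py <<'E'
def dot(c):
    h=cv2.cvtColor(c["color"],cv2.COLOR_RGB2HSV).astype(int);W=cloud(c);q=W[...,:2]-O;r=np.hypot(q[...,0],q[...,1])
    m=((h[...,0]<8)|(h[...,0]>170))&(h[...,1]>130)&(r<50)&(W[...,2]<70)
    p=q[m].mean(0); return m.sum(),np.degrees(np.arctan2(p[1],p[0]))%360
for f in ("top0","p1"): print(f,dot(dict(np.load(f+".npz"))))
print("now",dot(c))
E
python3 pad.py p2
```

```text
plate grey 13 [121.7 124.  127.7]
jaw green 93 [ 87.2  92.8 100.1]
heel [101.6 165.1 199.3] 17.464417506029214
[ 474.33939423 -252.51765621   94.10815653] [ 0.5606586  -0.09184428  0.28898649]
top0 (np.int64(6), np.float64(4.275973002486709))
p1 (np.int64(4), np.float64(71.14569633759541))
now (np.int64(7), np.float64(141.09404150864768))
```

>>> arm_command:
  deltas:
    - {"dx":-0.0092,"dy":0.0116,"dz":0,"yaw":-5.66}
    - {"dx":-0.008,"dy":0.0124,"dz":0,"yaw":-5.66}
    - {"dx":-0.0068,"dy":0.0132,"dz":0,"yaw":-5.66}
    - {"dx":-0.0054,"dy":0.0138,"dz":0,"yaw":-5.66}
    - {"dx":-0.0041,"dy":0.0143,"dz":0,"yaw":-5.66}
    - {"dx":-0.0026,"dy":0.0146,"dz":0,"yaw":-5.66}
    - {"dx":-0.0012,"dy":0.0148,"dz":0,"yaw":-5.66}
    - {"dx":0.0003,"dy":0.0148,"dz":0,"yaw":-5.66}
    - {"dx":0.0017,"dy":0.0147,"dz":0,"yaw":-5.66}
    - {"dx":0.0032,"dy":0.0145,"dz":0,"yaw":-5.66}
    - {"dx":0.0046,"dy":0.0141,"dz":0,"yaw":-5.66}
    - {"dx":0.006,"dy":0.0136,"dz":0,"yaw":-5.66}
    - {"dx":0.0073,"dy":0.0129,"dz":0,"yaw":-5.66}
    - {"dx":0,"dy":0,"dz":0,"yaw":0}
    - {"dx":0,"dy":0,"dz":0,"yaw":0}

```text
t: 20.65
eef_pos: [460.4, -73.2, 94.3]
tcp_rot: [-3.142, -0.0, -0.558]
ft_force: [0.4, 0.1, -0.2]
opening: 0.317
grip_force: 0.0
```

>>> arm_command:
  deltas:
    - {"dx":-0.0073,"dy":-0.0129,"dz":0,"yaw":5.66}
    - {"dx":-0.006,"dy":-0.0136,"dz":0,"yaw":5.66}
    - {"dx":-0.0046,"dy":-0.0141,"dz":0,"yaw":5.66}
    - {"dx":-0.0032,"dy":-0.0145,"dz":0,"yaw":5.66}
    - {"dx":-0.0017,"dy":-0.0147,"dz":0,"yaw":5.66}
    - {"dx":-0.0003,"dy":-0.0148,"dz":0,"yaw":5.66}
    - {"dx":0.0012,"dy":-0.0148,"dz":0,"yaw":5.66}
    - {"dx":0.0026,"dy":-0.0146,"dz":0,"yaw":5.66}
    - {"dx":0.0041,"dy":-0.0143,"dz":0,"yaw":5.66}
    - {"dx":0,"dy":0,"dz":0,"yaw":0}
    - {"dx":0,"dy":0,"dz":0,"yaw":0}

```text
t: 21.75
eef_pos: [445.1, -201.8, 94.1]
tcp_rot: [3.142, -0.0, 0.326]
ft_force: [0.4, 0.4, -0.1]
opening: 0.317
grip_force: 0.0
```

```bash
python3 pad.py p3
python3 - <<'E'
from h import *
c=read_camera("side"); np.savez("side3.npz",**c); save("s3",cv2.resize(c["color"][200:320,240:400],(800,600),interpolation=cv2.INTER_CUBIC))
E
```

```text
plate grey 68 [123.2 126.8 130.6]
jaw green 123 [ 97.4 104.  110.2]
heel [ 93.6 160.9 201.3] -17.402801270893974
[ 445.1744299  -201.56418652   94.14950281] [-0.3732447   0.42699593  0.22914394]
top0 (np.int64(6), np.float64(4.275973002486709))
p1 (np.int64(4), np.float64(71.14569633759541))
now (np.int64(0), np.float64(nan))pad.py:15: RuntimeWarning: Mean of empty slice.
  p=q[m].mean(0); return m.sum(),np.degrees(np.arctan2(p[1],p[0]))%360
  ret = um.true_divide(
```

View pics/s3.png

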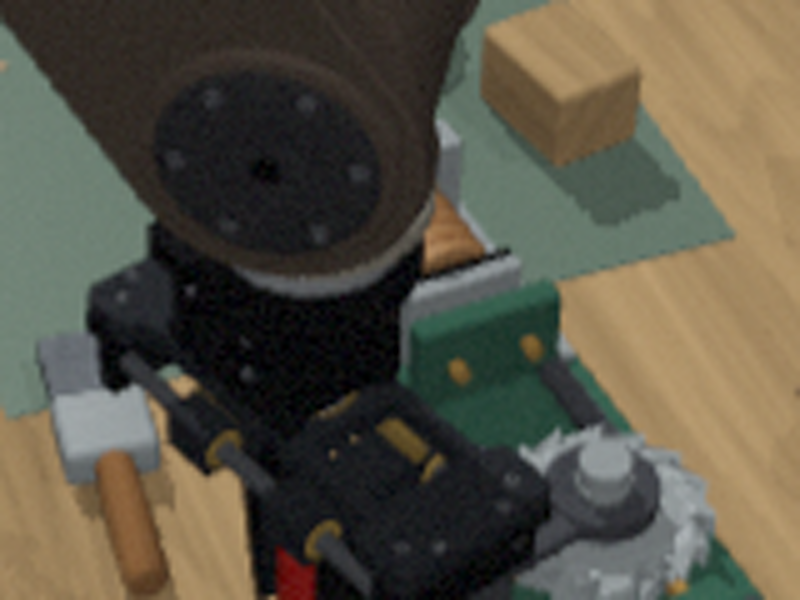

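Eight notches are in. The pad-to-jaw gap has shrunk by about 8 mm, so I'll nudge the lever to be sure the pawl has dropped, swing back a little, release, and look unobstructed.

>>> arm_command:
  deltas:
    - {"dx":0.0025,"dy":-0.0065,"dz":0,"yaw":2.6}
    - {"dx":0,"dy":0,"dz":0,"yaw":0}
    - {"dx":-0.0025,"dy":0.0065,"dz":0,"yaw":-2.6}
    - {"dx":-0.0041,"dy":0.0143,"dz":0,"yaw":-5.66}
    - {"dx":-0.0026,"dy":0.0146,"dz":0,"yaw":-5.66}
    - {"dx":-0.0012,"dy":0.0148,"dz":0,"yaw":-5.66}
    - {"dx":0,"dy":0,"dz":0,"yaw":0}
    - {"dx":0,"dy":-0.002,"dz":0,"yaw":0}
    - {"dx":0,"dy":0,"dz":0,"yaw":0}

```text
t: 22.75
eef_pos: [437.8, -160.6, 94.2]
tcp_rot: [3.141, -0.0, 0.034]
ft_force: [-0.1, -0.3, 0.1]
opening: 0.312
grip_force: 0.4
```

>>> arm_command:
  deltas:
    - {"dx":0,"dy":0,"dz":0,"yaw":0}
    - {"dx":0,"dy":0,"dz":0,"yaw":0}
    - {"dx":0,"dy":0,"dz":0.02,"yaw":0}
    - {"dx":0,"dy":0,"dz":0.04,"yaw":0}
    - {"dx":0,"dy":0,"dz":0.04,"yaw":0}
    - {"dx":0,"dy":0,"dz":0.02,"yaw":0}
    - {"dx":0,"dy":-0.04,"dz":0,"yaw":0}
    - {"dx":0,"dy":-0.04,"dz":0,"yaw":0}
    - {"dx":0,"dy":-0.04,"dz":0,"yaw":0}
    - {"dx":0,"dy":-0.04,"dz":0,"yaw":0}
    - {"dx":0,"dy":-0.04,"dz":0,"yaw":0}
    - {"dx":0,"dy":0,"dz":0,"yaw":0}
  gripper: 0.05

```text
t: 23.95
eef_pos: [437.2, -364.3, 213.7]
tcp_rot: [3.14, -0.0, 0.03]
ft_force: [-0.4, -0.1, -1.0]
opening: 0.524
grip_force: 0.0
```

```bash
python3 pad.py p4
python3 - <<'E'
from h import *
O=np.array([588.7,-153.4]);a=np.radians(5);ex=np.array([np.cos(a),np.sin(a)]);ey=np.array([-np.sin(a),np.cos(a)])
c=dict(np.load("top0.npz"));W=cloud(c);q=W[...,:2]-O;cx=q@ex;cy=q@ey;z=W[...,2];h=cv2.cvtColor(c["color"],cv2.COLOR_RGB2HSV).astype(int)
m=(z>44)&(z<68)&(abs(cx)<24)&(cy>30)&(cy<120)
g=m&(h[...,1]<45)&(h[...,2]>110);print("t0 plate",np.median(cy[g]))
j=m&(h[...,0]>60)&(h[...,0]<90)&(h[...,1]>80)&(z>50);print("t0 jaw",np.median(cy[j]))
E
```

```text
plate grey 67 [123.1 126.6 129.9]
jaw green 121 [ 97.5 103.9 110.3]
heel [ 93.8 161.1 200.8] -17.387083868686304
[ 437.02474422 -362.03913975  213.52965292] [-0.08122066 -0.26396827 -0.17379548]
top0 (np.int64(6), np.float64(4.275973002486709))
p1 (np.int64(4), np.float64(71.14569633759541))
now (np.int64(0), np.float64(nan))
t0 plate 94.4355477203066
t0 jaw 64.05917584311484pad.py:15: RuntimeWarning: Mean of empty slice.
  p=q[m].mean(0); return m.sum(),np.degrees(np.arctan2(p[1],p[0]))%360
  ret = um.true_divide(
```

View pics/p4.png

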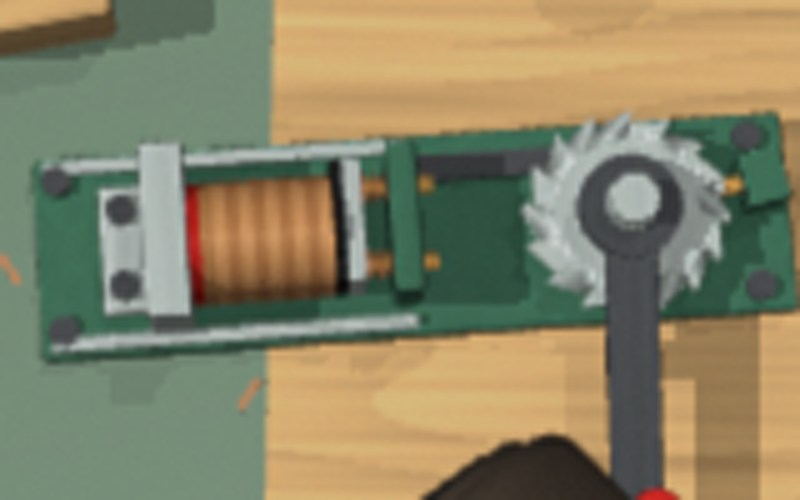

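The heel sits against the stop at crop (190,235), with the pad pressed on its other end at (345,228). The jaw has advanced 40 mm and the pad only 32 mm, so the spring is compressed by about 7.7 mm. The lever has been let go, and the arm is clear.

```bash
python3 -c "
from cell import job_done; print(job_done())"
```

```text
the job is handed in; nothing more can be done
None
```

The job is handed in at about 24 s of the 72 s allowed: the beech block stands flat on the bench, and the tan heel is clamped against the stop with the sprung pad pushed back about 8 mm by camera measurement. The lever is released and the arm is clear; the hand-in call returned no verdict.

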